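Fold the tilting doughnut display flat and lay the pink pastry board on it

TASK

Slide the tall pink pastry board up out of its rack, rest it lengthwise on the propped cream display board with its foot behind the front lip (the far one, towards the customers), and let go of it. Then lift the display board by its pull rail through the remaining notches and past the top one, so that the red pawl springs free, and lower it gently until it lies flat. Finally take hold of the pink board anew, turn it a quarter turn and lay it flat crosswise on the display board, centred, parallel to the front lip and no more than 3 cm behind it, without dropping it or disturbing the other things on the counter.

Things in the scene. Friction and masses are not known exactly. Their poses are not given: they have to be found in the camera images.
- tray_mid (a point): centre of the pink pastry board: smooth slab 190 x 64 x 10 mm, about 0.18 kg, both faces alike. Own axes: x through the thickness, y across the 64 mm width, z along the 190 mm length. Starts standing on end (z up) in one of the rack's three slots, top edge 198 mm over the counter
- rack: grey slotted rack, fixed, 164 x 94 mm, 70 mm high, left or right of the display; origin at the centre of its underside. Three slots 52 mm apart along its x, each 14 mm wide (x), 68 mm long (y), 62 mm deep, floor 8 mm over the counter. The pink board must rise 65 mm to come free; its neighbours are 40 mm shorter
- stand: white base plate of the display, fixed, 264 mm wide (y); origin on the counter; +x points away from the robot (yaw within 0.2). Hinge axis along y at x = +105 mm, 36 mm over the counter. A steel toothed quadrant about the hinge stands at y = 122 to 130 mm, radius 158 mm, up to 152 mm over the counter: keep clear, rest the pink board on the other (-y) half
- board (a joint): tilt of the cream display board about its far edge, rad: 0 flat (top face 41 mm over the counter), grows as the near edge rises, stop 1.15. Notches hold it at 0.33, 0.45, 0.57, 0.69, 0.82 (starts at 0.57). It clicks up freely (about 3 N at the rail); past 1.01 the pawl springs free and it lowers in one go to flat, falling if unheld; half-way down it cannot be raised again
- pawl (a joint): red spring-centred pawl on the board's +y side, rad: 0.44 with its tip seated in a notch, up to 0.8 riding over a tooth, about 0 (within 0.1) when free past the top or with the board flat, negative while the board goes down
- lip (a point): point on the display board's top face at the inner face of its far lip, half-way along; moves with the board. x along the board away from the pull rail, y along the lip, z out of the face. The face spans x = 0 to -205 mm, y = +-110 mm. It lies 5 mm out from the hinge axis, straight over it when flat. The lip is 16 mm high, 8 mm thick, full width
- rail (a point): middle of the steel pull rail at the board's near edge: round bar 12 mm thick, 190 mm long, parallel to the hinge and 245 mm from its axis (36 mm over the counter when flat), 34 mm clear of the board, a bracket at each end. Can be pinched from above anywhere between the brackets and turns in the fingers as the board tilts
- board_white: cream pastry board 150 x 64 x 10 mm standing in another slot; leave. Origin at its lower edge
- board_brown: brown pastry board 150 x 64 x 10 mm standing in the third slot; leave. Origin at its lower edge
- donut_pink: pink iced doughnut, 82 mm across, 36 mm high, on a white platter (220 x 110 x 18 mm) on the side of the display away from the rack; leave. Origin at its underside
- donut_choc: chocolate doughnut of the same size on the same platter; leave
- sprinkle_jar: yellow jar with a red cap, 60 mm across, 95 mm high, beside the rack or the platter; leave. Origin at its underside
- cup: paper coffee cup with brown lid, 82 mm across, 120 mm high, beside the rack or the platter; leave. Origin at its underside
- tongs: steel serving tongs lying behind the rack or platter, 190 mm long, 12 mm high; leave. Origin at the middle, on the counter
There are look-alikes about, which are no part of the job. Of the things like the part that bears tray_mid, leave any that is blue; of the rest the larger one is meant.

How it is judged:
By the outcome, as a careful person would: the job done as asked, in the order asked, and still so for the second after the job is handed in, with the robot touching nothing.
It also fails if it takes over 67 s, if anything falls off the work surface, if the arm or the gripper's body presses on something with over 40 N, if the wrist force passes 120 N, or if a joint passes its speed limit or range.

ROBOT

A 7-joint arm with a two-finger parallel gripper is mounted at the origin on the work surface. World frame = base frame: x ahead of the robot, y to its left, z up, the work surface at z = 0. Lengths are in m, angles in rad, forces in N, time in s.
With the tool pointing down it reaches from about 0.425 to 0.925 m from the base axis. Payload 6.8 kg.
Tool frame: the origin (TCP) lies midway between the tips of the shut fingers; the grasp point (between the pads) lies 19 mm behind it; x points along the fingers, y is the direction in which the jaws open and shut, and the axes are right-handed (so a half turn about x gives the same grasp; the last joint's range is limited). The gripper opens to 85 mm and grips with 20 to 120 N. Pads are 22 mm wide; open, the fingers measure 114 mm over their backs; the gripper's body (76 mm by 85 mm) begins 54 mm behind the grasp point. The pads swing forward as they close: fully open they stand 13 mm farther back than shut.
Start: joints at [1.191, 0.477, 0.022, 1.555, -0.011, 1.109, -0.083], TCP at [0.181, -0.65, 0.231] pointing down, gripper open.
Joint ranges: [-2.96, 2.96], [-0.34, 2.1], [-1.41, 1.46], [0.24, 2.44], [-1.37, 4.51], [0.17, 1.92], [-2.96, 2.96]. Speed limits (rad/s): [2.39, 2.39, 3.14, 3.14, 3.14, 3.14, 3.14].

INTERFACE

Orientations are given as a rotation vector (axis times angle).
In Python, from bench import r, viewer, nets gives the robot as it stands.
- The arm moves only by the shell command python3 -m pendant 'ROWS' [FORCE]. ROWS is JSON, one flat list of numbers, 5 for each row, row after row: the finger opening in mm, from 0 to 85.4, then the shift along the tool's x, y, z in mm, then the turn about the tool's x in rad. A call has 1 to 20 rows; each row shifts and turns the commanded pose from where the row before left it, along the tool's axes as they then stand; what a row does not reach is not made up. A row lasts 1/8 s, in which the tool goes at most 62.5 mm and 10.7 degrees, less where a joint would pass 70% of its speed; a pose out of reach is approached as far as the arm can. A call with a gripper value outside its range is refused whole. The fingers move at their own pace and stop on an object; FORCE is the grip in N (left out, the last holds). Time passes only in rows, so rows that do not move let the fingers close. It gives the time, the measured TCP pose, the force and the opening at its end, in the units of the state.
- r.get_obs(): the state, without advancing time (a new reading comes with each control period).
- viewer.grab_frame(name): name is "side" or "top" or "wrist"; returns (picture, depth): 420x560x3 uint8, red, green, blue; 420x560 float32, m along the optical axis (not along the pixel's ray), 0 where there is no reading.
- viewer.calibration(name): a dict with "mtx" (3x3 intrinsics, pixels), "distortion" ([k1, k2, p1, p2, k3] as OpenCV has them; the pictures are not rectified), "world_to_cam" (4x4, takes a point from world to camera coordinates). Camera axes: x right, y up, looking along -z (the intrinsics and any distortion apply to the point x, -y, -z); pixel columns grow to the right and rows downward; lengths in m; the calibration is good to about 2 mm. A picture is of the moment at which its call begins: read the wrist's pose just before it. calibration takes no time and is no camera call; for the wrist camera it gives the pose at the moment of the call.
- r.hand_in(): hands the job in, once; it reports no verdict.
Trained networks look in the newest picture that a camera, given by its name, has taken for a name from the list of things; names that differ only in an ending like _2 or _b are one class to them, and where a whole thing is asked for, a point or a joint stands for the part that bears it (a point fixed in the world has none). Each returns a list of dicts, best first, with "score" (0 to 1); they miss things now and then, are a little off and sometimes report something else, mostly with a low value. They report only what shows in the picture. A call takes as long as a camera call. They do not tell look-alikes from the thing itself.
- nets.look_for(name, camera): "location" ([x, y, z] in m, in world coordinates, good to about 4 mm: the middle of the surface that is visible of it).
- nets.silhouettes(name, camera): "mask" (420x560 bool, what is visible of it).
The state is a dict: "clock": time; "joints": joint angles; "qvel": joint speeds; "tau": joint torques, N m; "tcp_pos": TCP position; "orientation": TCP orientation; "contact_force": force on the tool from outside, world axes, zero at the start; "moment": the same for the moment, N m; "grip_width": finger opening in m.
Only numpy, scipy, OpenCV 4.12 (cv2) and the standard library are available. Lean on these libraries where they do the work, as an engineer would, in place of code of your own. Each camera call takes 0.05 s, during which the arm holds its last target. There are 200 camera calls.

## Working session

There is one attempt and no reset: what is moved stays moved. The work goes in short steps, Python scripts to look and compute and a shell command to move; the robot and the scene stay as the last step left them, time stands still between calls to the robot, and variables do not carry over. Pictures are saved under pics/ and viewed, about 8 in all and at most 12, crops included, and the job is handed in when it is done.

```bash
ls; mkdir -p pics
cat > h.py <<'E'
import numpy as np, cv2
from scipy.spatial.transform import Rotation as R
from bench import r, viewer, nets
def grab(c):
    cal=viewer.calibration(c); im,d=viewer.grab_frame(c); return im,d,cal
def pts(d,cal,mask=None):
    """pixels -> world Nx3 (valid depth), and their (v,u)"""
    m=(d>0) if mask is None else (mask&(d>0))
    v,u=np.nonzero(m); z=d[v,u]
    n=cv2.undistortPoints(np.stack([u,v],1).astype(float).reshape(-1,1,2),np.array(cal["mtx"]),np.array(cal["distortion"])).reshape(-1,2)
    pc=np.stack([n[:,0]*z,-n[:,1]*z,-z],1)
    T=np.linalg.inv(np.array(cal["world_to_cam"]))
    return pc@T[:3,:3].T+T[:3,3], np.stack([v,u],1)
def proj(p,cal):
    T=np.array(cal["world_to_cam"]); q=np.atleast_2d(p)@T[:3,:3].T+T[:3,3]
    q=q*[1,-1,-1]
    return cv2.projectPoints(q,np.zeros(3),np.zeros(3),np.array(cal["mtx"]),np.array(cal["distortion"]))[0].reshape(-1,2)
def save(im,n): cv2.imwrite("pics/"+n,im[...,::-1])
def st():
    o=r.get_obs(); M=R.from_rotvec(o["orientation"]).as_matrix()
    print("t",round(o["clock"],2),"tcp",np.round(o["tcp_pos"],4),"F",np.round(o["contact_force"],1),"w",round(o["grip_width"],4)); print(np.round(M,3)); print("q",np.round(o["joints"],3))
    return o,M
E
python3 - <<'E'
from h import *
st()
a,d,c=grab("side"); b,d2,c2=grab("top")
np.savez("s0.npz",a=a,d=d,b=b,d2=d2)
save(np.hstack([cv2.resize(a,(400,300)),cv2.resize(b,(400,300))]),"0.png")
save(b,"top0.png"); save(a,"side0.png")
for n in ["tray_mid","rack","stand","board","lip","rail","board_white","board_brown","pawl"]:
    print(n,[(np.round(x["location"],3).tolist(),round(x["score"],2)) for x in nets.look_for(n,"top")][:4],[(np.round(x["location"],3).tolist(),round(x["score"],2)) for x in nets.look_for(n,"side")][:4])
for c in ("top","side"):
  T=np.linalg.inv(np.array(viewer.calibration(c)["world_to_cam"])); print(c,T[:3,3].round(3),T[:3,2].round(2))
E
```

```text
pics
t 0.0 tcp [ 0.181  -0.6497  0.2303] F [0.5 0.2 0.1] w 0.0853
[[-0.001  0.268 -0.963]
 [ 0.002 -0.963 -0.269]
 [-1.    -0.002  0.   ]]
q [ 1.191  0.478  0.022  1.556 -0.011  1.109 -0.083]
tray_mid [([0.377, -0.438, 0.126], 0.9), ([0.374, -0.346, 0.094], 0.5), ([0.475, -0.328, 0.197], 0.45)] [([0.469, -0.352, 0.146], 0.82), ([0.375, -0.35, 0.119], 0.74), ([0.377, -0.442, 0.115], 0.57)]
rack [([0.52, -0.321, 0.071], 0.77), ([0.6, 0.039, 0.1], 0.71)] []
stand [([0.591, 0.039, 0.082], 0.67), ([0.551, 0.481, 0.119], 0.49)] [([0.576, -0.005, 0.038], 0.91), ([0.472, -0.352, 0.146], 0.64)]
board [([0.601, 0.037, 0.104], 0.81)] [([0.601, 0.018, 0.109], 0.57)]
lip [([0.602, 0.039, 0.101], 0.75)] [([0.597, 0.022, 0.103], 0.97)]
rail [([0.601, 0.043, 0.098], 0.85)] [([0.718, 0.345, 0.011], 0.66), ([0.512, -0.367, 0.056], 0.64), ([0.601, 0.019, 0.107], 0.62), ([0.468, -0.349, 0.146], 0.57)]
board_white [] [([0.523, -0.336, 0.122], 0.81)]
board_brown [([0.578, -0.313, 0.157], 0.53)] [([0.513, -0.367, 0.054], 0.29), ([0.418, 0.357, 0.034], 0.29)]
pawl [] []
top [0.463 0.004 1.465] [-0.06  0.01  1.  ]
side [ 0.336 -0.884  0.848] [-0.18 -0.75  0.63]
```

```bash
python3 -m pendant --help 2>&1 | head -20
```

```text
invalid input: not JSON, or not a number
```

View pics/side0.png

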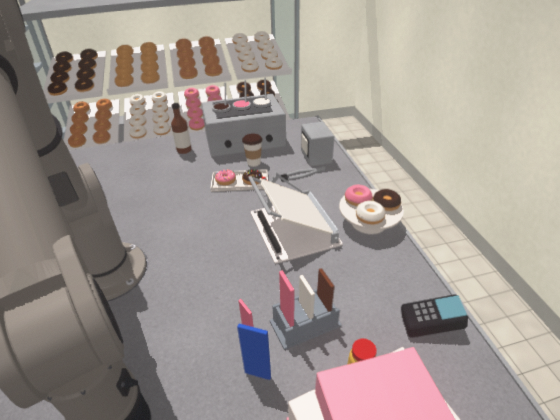

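View pics/top0.png

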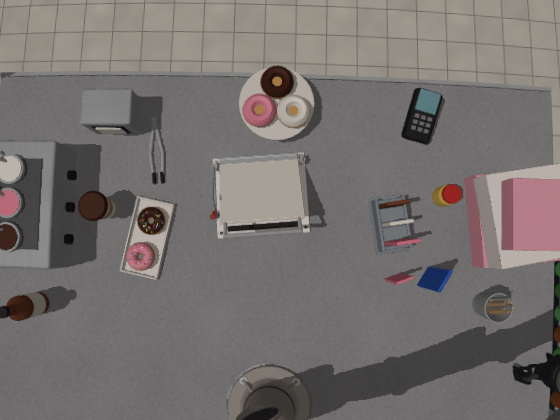

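Candidates for the pink board are: the pink one in the rack (side 288,298; top 403,243), a shorter pink one standing free (side 246,315; top 400,279) and a blue one (side 256,352). I choose the rack one because it is larger and in a slot. The quadrant and pawl are on the left (+y) of the display (top 213,215). Next I measure.

```bash
cat >> h.py <<'E'
def rect(p2):
    (c,s,a)=cv2.minAreaRect(p2.astype(np.float32)*1000); return np.array(c)/1000,s,a
E
python3 - <<'E'
from h import *
s=np.load("s0.npz"); C={"side":(s["a"],s["d"]),"top":(s["b"],s["d2"])}
for cam,(im,d) in C.items():
    cal=viewer.calibration(cam)
    P,px=pts(d,cal); col=im[px[:,0],px[:,1]].astype(int); hsv=cv2.cvtColor(im,cv2.COLOR_RGB2HSV)[px[:,0],px[:,1]].astype(int)
    pink=(hsv[:,1]>90)&((hsv[:,0]>160)|(hsv[:,0]<3))&(col[:,0]>110)
    for nm,(cx,cy) in {"rackpink":(.47,-.345),"small":(.376,-.345)}.items():
        m=pink&(abs(P[:,0]-cx)<.045)&(abs(P[:,1]-cy)<.06)&(P[:,2]>.02)
        q=P[m]; print(cam,nm,m.sum(),"z",np.percentile(q[:,2],[2,50,98]).round(3),"x",np.percentile(q[:,0],[2,98]).round(3),"y",np.percentile(q[:,1],[2,98]).round(3))
        t=q[q[:,2]>q[:,2].max()-.012]; print("  toprect",rect(t[:,:2]), "mean",t.mean(0).round(4))
        if cam=="side":
            n=q-q.mean(0); u=np.linalg.svd(n,full_matrices=False)[2]; print("  svd",u.round(3).tolist())
    # display face
    m=(hsv[:,1]<60)&(col.min(1)>120)&(abs(P[:,0]-.6)<.16)&(abs(P[:,1]-.03)<.16)&(P[:,2]>.045)&(P[:,2]<.17)
    q=P[m]
    for _ in range(6):
        c=q.mean(0); n=np.linalg.svd(q-c,full_matrices=False)[2][2]; n*=np.sign(n[2])
        q=P[m]; q=q[abs((q-c)@n)<.004]
    ey=np.cross(n,[1,0,0]); ey/=np.linalg.norm(ey); ex=np.cross(ey,n)
    e=np.stack([q@ex,q@ey],1); rc,sz,a=rect(e)
    print(cam,"face n",n.round(3),"tilt",np.arccos(n[2]).round(3),"cen",(rc[0]*ex+rc[1]*ey+(c@n)*n).round(4),sz,a,"zr",q[:,2].min().round(3),q[:,2].max().round(3))
    m=(abs(P[:,0]-.52)<.16)&(abs(P[:,1]+.335)<.075)&(abs(P[:,2]-.07)<.006); print(cam,"rack",rect(P[m][:,:2]))
im=s["a"]; cr=cv2.resize(im[255:390,215:355],None,fx=4,fy=4,interpolation=cv2.INTER_CUBIC)
cr2=cv2.resize(s["b"][140:250,195:320],None,fx=4,fy=4,interpolation=cv2.INTER_CUBIC)
save(cr,"crop1.png"); save(cr2,"crop2.png")
E
```

```text
side rackpink 562 z [0.068 0.147 0.2  ] x [0.466 0.483] y [-0.374 -0.315]
  toprect (array([ 0.47455234, -0.34321039]), (9.544228553771973, 63.34412384033203), 8.411579132080078) mean [ 0.4744 -0.3454  0.1971]
  svd [[-0.006, -0.048, -0.999], [0.208, -0.977, 0.045], [-0.978, -0.207, 0.016]]
side small 217 z [0.075 0.126 0.148] x [0.366 0.386] y [-0.371 -0.331]
  toprect (array([ 0.37574686, -0.34980087]), (7.383522987365723, 47.688655853271484), 20.084762573242188) mean [ 0.3756 -0.3509  0.1448]
  svd [[-0.101, 0.146, -0.984], [0.372, -0.912, -0.174], [0.923, 0.383, -0.038]]
side face n [0.552 0.051 0.832] tilt 0.588 cen [0.5988 0.0447 0.1053] (232.4068145751953, 247.8360137939453) 3.9793272018432617 zr 0.045 0.17
side rack (array([ 0.48405096, -0.34122244]), (232.87271118164062, 87.9951171875), 9.0992431640625)
top rackpink 127 z [0.075 0.196 0.203] x [0.467 0.481] y [-0.369 -0.309]
  toprect (array([ 0.47417145, -0.33961005]), (9.619269371032715, 63.052886962890625), 8.79150390625) mean [ 0.4742 -0.3395  0.1979]
top small 80 z [0.034 0.142 0.151] x [0.364 0.385] y [-0.367 -0.323]
  toprect (array([ 0.3746825 , -0.34599902]), (6.386406898498535, 44.938720703125), 21.469959259033203) mean [ 0.3749 -0.3468  0.1454]
top face n [0.562 0.057 0.825] tilt 0.6 cen [0.5936 0.0339 0.1069] (227.20631408691406, 238.25657653808594) 7.066505432128906 zr 0.045 0.169
top rack (array([ 0.48246661, -0.33952899]), (228.98948669433594, 89.48394775390625), 10.287038803100586)
```

View pics/crop1.png

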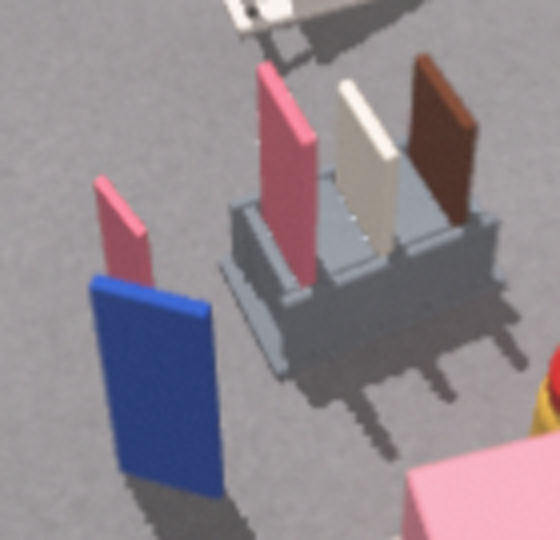

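View pics/crop2.png

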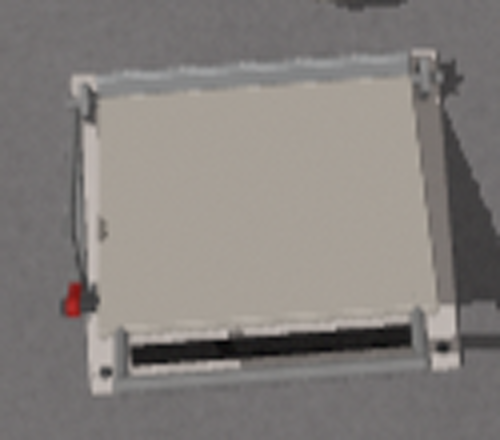

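Run:
```python
from h import *
s=np.load("s0.npz")
for cam,im,d,seed in (("top",s["b"],s["d2"],(262,190)),("side",s["a"],s["d"],(300,215))):
    cal=viewer.calibration(cam); lab=cv2.cvtColor(im,cv2.COLOR_RGB2LAB)
    m=np.zeros((422,562),np.uint8); cv2.floodFill(lab.copy(),m,seed,0,(20,4,4),(20,4,4),cv2.FLOODFILL_FIXED_RANGE|(255<<8))
    m=m[1:-1,1:-1]>0
    print(cam,im[seed[1],seed[0]],m.sum(),np.nonzero(m.any(0))[0][[0,-1]],np.nonzero(m.any(1))[0][[0,-1]])
    P,_=pts(d,cal,m); q=P
    for _ in range(5):
        c=q.mean(0); n=np.linalg.svd(q-c,full_matrices=False)[2][2]; n*=np.sign(n[2]); q=P[abs((P-c)@n)<.004]
    yaw=np.arctan2(n[1],n[0]); ey=np.array([-np.sin(yaw),np.cos(yaw),0]); ex=np.cross(ey,n)
    e=np.stack([q@ex,q@ey],1); rc,sz,a=rect(e); 
    cen=rc[0]*ex+rc[1]*ey+(c@n)*n
    print(" tilt",np.arccos(n[2]).round(3),"yaw",yaw.round(3),"cen",cen.round(4),"size",np.round(sz,1),"ang",round(a,2),"lip",(cen+.1025*ex).round(4),"rail",(cen+ex*(.1025-.245)-.005*n).round(4))
P=[]
for cam,im,d in (("top",s["b"],s["d2"]),("side",s["a"],s["d"])):
    p,_=pts(d,viewer.calibration(cam)); 
    m=(abs(p[:,0]-.5)<.04)&(abs(p[:,1]-.05)<.07)&(p[:,2]>.14)&(p[:,2]<.19)&(p[:,0]<.49); q=p[m]; print("rail",cam,m.sum(),q.mean(0).round(4),np.polyfit(q[:,1],q[:,0],1).round(3),q[:,2].max().round(3))
```

```text
top [167 161 152] 5295 [216 308] [159 238]
 tilt 0.6 yaw 0.106 cen [0.594  0.0358 0.106 ] size [219.7 245.5] ang 89.83 lip [0.6781 0.0448 0.0481] rail [0.4743 0.0231 0.1824]
side [235 227 218] 1596 [261 332] [180 232]
 tilt 0.59 yaw 0.096 cen [0.6098 0.0341 0.0987] size [210.2 215.2] ang 0.1 lip [0.6945 0.0423 0.0416] rail [0.4891 0.0225 0.1738]
rail top 204 [0.484  0.0652 0.1773] [-0.059  0.488] 0.185
rail side 94 [0.4836 0.0569 0.1784] [-0.068  0.487] 0.182
```

```bash
python3 -m pendant '[85,0,0,0,0]' 25
```

```text
clock: 1.12
tcp_pos: [0.1812, -0.6502, 0.2313]
orientation: [2.076, 0.284, -2.076]
contact_force: [0.9, 0.8, -0.3]
grip_width: 0.085
```

```bash
python3 -m pendant '[85,-16,-41,-39,0, 85,-16,-41,-39,0, 85,-16,-41,-39,0, 85,-16,-41,-39,0, 85,-16,-41,-39,0, 85,-16,-41,-39,0, 85,-16,-41,-39,0, 85,-16,-41,-39,0, 85,-16,-41,-39,0, 85,-16,-41,-39,0, 85,-16,-41,-39,0, 85,-16,-41,-39,0, 85,0,0,0,0]'
python3 - <<'E'
from h import *
st(); a,d,c=grab("wrist"); np.savez("s1.npz",a=a,d=d,w=c["world_to_cam"],k=c["mtx"],dd=c["distortion"]); save(a,"w1.png")
E
```

```text
clock: 2.75
tcp_pos: [0.5017, -0.0455, 0.4247]
orientation: [2.075, 0.294, -2.068]
contact_force: [-0.1, -0.4, -0.3]
grip_width: 0.0848
t 2.75 tcp [ 0.5017 -0.0455  0.4247] F [-0.1 -0.4 -0.3] w 0.0848
[[ 0.003  0.277 -0.961]
 [ 0.002 -0.961 -0.277]
 [-1.    -0.001 -0.003]]
q [ 0.409  0.091 -0.475  1.646  0.041  1.411 -1.361]
```

View pics/w1.png

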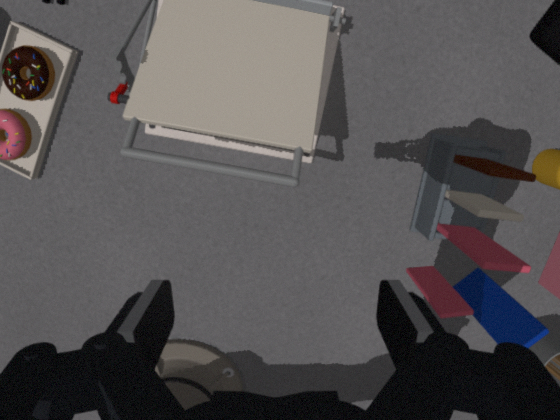

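The wrist picture shows the face at about (128..335, 0..148), the rail from (125,152) to (298,180), and the rack pink board at (485,248) with the smaller one at (440,292).

Run:
```python
from h import *
s=np.load("s1.npz"); im,d=s["a"],s["d"]; cal={"mtx":s["k"],"distortion":s["dd"],"world_to_cam":s["w"]}
lab=cv2.cvtColor(im,cv2.COLOR_RGB2LAB); m=np.zeros((422,562),np.uint8)
cv2.floodFill(lab.copy(),m,(230,70),0,(16,4,4),(16,4,4),cv2.FLOODFILL_FIXED_RANGE|(255<<8)); m=cv2.erode(cv2.morphologyEx(m[1:-1,1:-1],cv2.MORPH_OPEN,np.ones((5,5))),np.ones((1,1)))>0
print(m.sum()); P,px=pts(d,cal,m); q=P
for _ in range(5):
    c=q.mean(0); n=np.linalg.svd(q-c,full_matrices=False)[2][2]; n*=np.sign(n[2]); q=P[abs((P-c)@n)<.004]
yaw=np.arctan2(n[1],n[0]); print("tilt",np.arccos(n[2]),"yaw",yaw,len(q),len(P))
# edge lines of face in plane coords
ey=np.array([-np.sin(yaw),np.cos(yaw),0]); ex=np.cross(ey,n); e=np.stack([q@ex,q@ey],1); rc,sz,a=rect(e); cen=rc[0]*ex+rc[1]*ey+(c@n)*n
print("rect",sz,a,cen.round(4))
# near edge: for each column of y, min ex
b=np.round(e[:,1]/.004).astype(int); L=np.array([[k*.004,e[b==k,0].min(),e[b==k,0].max()] for k in np.unique(b) if (b==k).sum()>20])
L=L[4:-4]; pf=np.polyfit(L[:,0],L[:,1],1); print("near edge slope",pf,"edge y range",np.percentile(e[:,1],[.5,99.5]))
# side edges
b=np.round(e[:,0]/.004).astype(int); S=np.array([[k*.004,e[b==k,1].min(),e[b==k,1].max()] for k in np.unique(b) if (b==k).sum()>20])
print("side slopes",np.polyfit(S[4:-4,0],S[4:-4,1],1),np.polyfit(S[4:-4,0],S[4:-4,2],1))
A,px=pts(d,cal)
k=(px[:,0]>145)&(px[:,0]<185)&(px[:,1]>140)&(px[:,1]<285)&(A[:,2]>.14); R_=A[k]; print("rail",k.sum(),R_.mean(0).round(4),R_[:,2].max().round(4),"slope",np.polyfit(R_[:,1],R_[:,0],1))
pr=proj(R_,cal)
np.set_printoptions(suppress=True)
hsv=cv2.cvtColor(im,cv2.COLOR_RGB2HSV)[px[:,0],px[:,1]].astype(int)
t=A[(hsv[:,0]>160)&(hsv[:,1]>90)&(A[:,2]>.19)&(abs(A[:,0]-.47)<.05)&(abs(A[:,1]+.34)<.06)]; print("pinktop",len(t),rect(t[:,:2]),t.mean(0))
```

```text
23813
tilt 0.5925594529045818 yaw 0.09691515122584117 23660 23712
rect (206.10723876953125, 218.05873107910156) 0.0011821032967418432 [0.6081 0.0385 0.0976]
near edge slope [-0.00134721  0.34826816] edge y range [-0.1282401   0.08650912]
side slopes [-1.16303148e-04 -1.28877760e-01] [-0.03197981  0.10037008]
rail 1599 [0.4899 0.0221 0.1772] 0.1809 slope [-0.1060518   0.49220958]
pinktop 463 (array([ 0.47534317, -0.33902634]), (10.489947319030762, 64.0692367553711), 9.630171775817871) [ 0.47576211 -0.33649232  0.19655709]
```

```bash
python3 -m pendant '[85,21,46,18,0, 85,21,46,18,0, 85,21,46,18,0, 85,21,46,18,0, 85,21,46,18,0, 85,20,45,17,0, 85,0,0,0,0.115, 85,0,0,0,0]'
python3 - <<'E'
from h import *
st(); im,d,cal=grab("wrist"); A,px=pts(d,cal); hsv=cv2.cvtColor(im,cv2.COLOR_RGB2HSV)[px[:,0],px[:,1]].astype(int)
t=A[(hsv[:,0]>160)&(hsv[:,1]>90)&(A[:,2]>.19)&(abs(A[:,0]-.47)<.05)&(abs(A[:,1]+.34)<.06)]; print("pinktop",len(t),rect(t[:,:2]),t.mean(0))
E
```

```text
clock: 3.8
tcp_pos: [0.4691, -0.3457, 0.2976]
orientation: [2.14, 0.166, -2.143]
contact_force: [0.0, 0.0, -0.1]
grip_width: 0.0854
t 3.8 tcp [ 0.4691 -0.3457  0.2976] F [ 0.   0.  -0.1] w 0.0854
[[-0.001  0.154 -0.988]
 [ 0.    -0.988 -0.154]
 [-1.    -0.     0.001]]
q [ 0.716  0.283 -0.234  1.688  0.071  1.18  -0.952]
pinktop 1447 (array([ 0.47298505, -0.34039795]), (27.322093963623047, 119.18655395507812), 8.412611961364746) [ 0.47608201 -0.34011421  0.2072954 ]
```

```bash
python3 -m pendant '[85,30,-5,-7,0, 85,40,0,0,0, 85,34,0,0,0, 85,20,0,0,0, 85,0,0,0,0, 55,0,0,0,0, 55,0,0,0,0, 55,0,0,0,0, 55,0,0,0,0]' 30
```

```text
clock: 4.97
tcp_pos: [0.4779, -0.3388, 0.176]
orientation: [2.142, 0.166, -2.136]
contact_force: [0.8, 0.5, 6.6]
grip_width: 0.0634
```

Run:
```python
from h import *
st(); a,d,c=grab("side"); save(cv2.resize(a[230:380,200:400],None,fx=3,fy=3),"g1.png")
```

```text
t 4.97 tcp [ 0.4779 -0.3388  0.176 ] F [0.8 0.5 6.6] w 0.0634
[[ 0.003  0.156 -0.988]
 [-0.002 -0.988 -0.156]
 [-1.     0.002 -0.002]]
q [ 0.693  0.4   -0.234  1.819  0.113  0.933 -1.003]
```

View pics/g1.png

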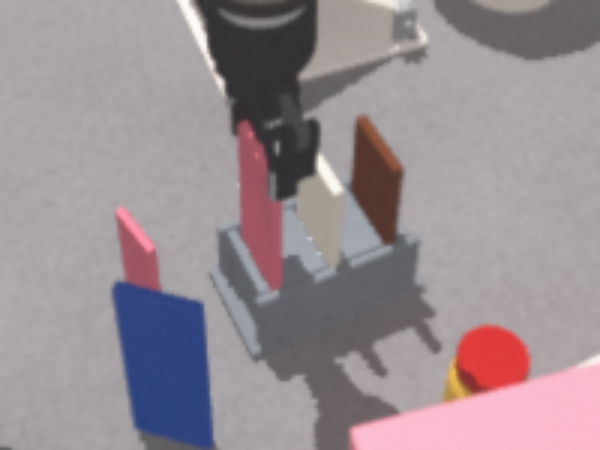

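Grasped at a width of 63 mm. Now I lift it out and carry it over.

```bash
python3 -m pendant '[55,-15,0,0,0, 55,-35,0,0,0, 55,-45,0,0,0, 55,-40,0,0,0, 55,-15,0,0,0, 55,0,-20,-3,0, 55,0,-42,-7,0, 55,0,-42,-7,0, 55,0,-33,-5,0, 55,0,3,-20,0, 55,0,6,-36,0, 55,0,-10,-33,0, 55,0,-30,-27,0, 55,0,-33,-27,0, 55,0,-33,-27,0, 55,0,-30,-26,0, 55,0,-20,-15,0, 55,0,-8,-7,0.056, 55,0,0,0,0]'
python3 - <<'E'
from h import *
st()
a,d,c=grab("side"); np.savez("s2.npz",a=a,d=d); save(cv2.resize(a[110:290,220:420],None,fx=3.5,fy=3.5),"g2.png")
E
```

```text
clock: 7.4
tcp_pos: [0.6675, -0.0111, 0.3229]
orientation: [2.166, 0.112, -2.171]
contact_force: [0.1, -0.1, -2.1]
grip_width: 0.0629
t 7.4 tcp [ 0.6675 -0.0111  0.3229] F [ 0.1 -0.1 -2.1] w 0.0629
[[-0.002  0.103 -0.995]
 [ 0.    -0.995 -0.103]
 [-1.    -0.     0.002]]
q [ 0.191  0.432 -0.385  1.436  0.163  1.307 -1.673]
```

View pics/g2.png

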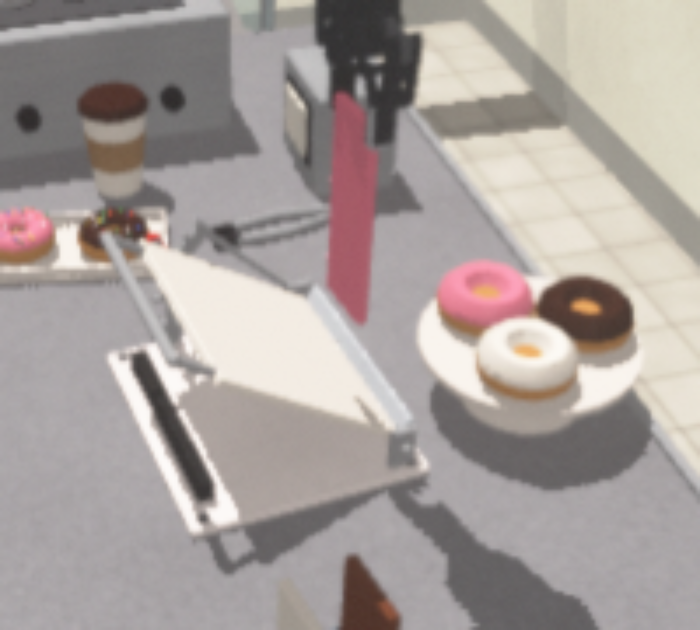

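The pink board hangs upright in the fingers, with its foot at about crop (350,320), clear above the display. Next I measure its foot and tilt.

```bash
cat >> h.py <<'E'
def pinkpts(im,d,cal,cen,rad=.13,zmin=.03):
    P,px=pts(d,cal); hsv=cv2.cvtColor(im,cv2.COLOR_RGB2HSV)[px[:,0],px[:,1]].astype(int)
    m=(hsv[:,1]>70)&((hsv[:,0]>160)|(hsv[:,0]<3))&(np.linalg.norm((P-cen)[:,:2],axis=1)<rad)&(P[:,2]>zmin); return P[m],px[m]
E
python3 - <<'E'
from h import *
s=np.load("s2.npz"); p,px=pinkpts(s["a"],s["d"],viewer.calibration("side"),np.array([.667,-.011,.25]),.06)
c=np.median(p,0); p=p[(abs(p-c)<[.04,.05,.12]).all(1)]
u=np.linalg.svd(p-p.mean(0),full_matrices=False)[2]; print(len(p),p.mean(0).round(4),u.round(3).tolist(),"z",p[:,2].min(),p[:,2].max())
u0=u[0]*np.sign(u[0][2]); t=(p-p.mean(0))@u0; print("len",t.min(),t.max(),"foot end",(p.mean(0)+u0*t.min()).round(4),"top",(p.mean(0)+u0*t.max()).round(4))
E
```

```text
688 [ 0.6618 -0.0198  0.2585] [[0.003, -0.049, -0.999], [0.15, -0.988, 0.048], [0.989, 0.15, -0.005]] z 0.15630093667789258 0.34577500306457176
len -0.10291202868589615 0.08828715762051738 foot end [ 0.662  -0.0248  0.1557] top [ 0.6615 -0.0155  0.3467]
```

```bash
python3 - <<'E'
import numpy as np
t=.585; s=.181
L=np.array([0,.041]) # h,z rel P0
def tcp(al,a):
    A=L+a*np.array([-np.cos(t),np.sin(t)])
    foot=A+.005*np.array([np.sin(al),np.cos(al)])
    return foot+s*np.array([-np.cos(al),np.sin(al)])-[0,.014+.0015]
al=np.linspace(np.pi/2,.63,17); a=np.interp(al,[1.2,np.pi/2],[.001,.017])
W=np.array([tcp(x,y) for x,y in zip(al,a)])*1000
print(W[0].round(1),W[-1].round(1)); D=np.diff(W,axis=0); print([[round(-d[1],1),round(-d[0],1)] for d in D])
E
python3 -m pendant '[55,30,-1,-8,0, 55,40,-1,-8,0, 55,25,-1,-6,0, 55,8,0,0,0, 55,0,0,0,0]' 25
```

```text
[ -9.2 215.9] [-144.1  136.7]
[[np.float64(1.4), np.float64(8.5)], [np.float64(2.0), np.float64(8.5)], [np.float64(2.7), np.float64(8.5)], [np.float64(3.3), np.float64(8.4)], [np.float64(3.9), np.float64(8.2)], [np.float64(4.5), np.float64(8.1)], [np.float64(4.1), np.float64(9.3)], [np.float64(4.3), np.float64(9.7)], [np.float64(4.8), np.float64(9.5)], [np.float64(5.4), np.float64(9.2)], [np.float64(5.9), np.float64(8.8)], [np.float64(6.4), np.float64(8.5)], [np.float64(6.9), np.float64(8.1)], [np.float64(7.4), np.float64(7.7)], [np.float64(7.8), np.float64(7.2)], [np.float64(8.2), np.float64(6.8)]]
clock: 8.07
tcp_pos: [0.6896, -0.008, 0.2216]
orientation: [2.169, 0.108, -2.17]
contact_force: [0.3, 0.9, -1.4]
grip_width: 0.0632
```

```bash
python3 -m pendant '[55,3,0,0,0, 55,2,0,0,0, 55,1.5,0,8.5,0, 55,2,0,8.5,0, 55,2.7,0,8.5,0, 55,3.3,0,8.4,0, 55,3.9,0,8.2,0, 55,4.5,0,8.1,0, 55,0,0,0,0]'
python3 - <<'E'
from h import *
st(); a,d,c=grab("side"); np.savez("s3.npz",a=a,d=d)
p,px=pinkpts(a,d,c,np.array([.667,-.011,.25]),.12,.045)
p=p[(p[:,1]<.04)&(p[:,1]>-.06)]
u=np.linalg.svd(p-p.mean(0),full_matrices=False)[2]; print(len(p),p.mean(0).round(4),u.round(3).tolist(),"z",p[:,2].min(),p[:,2].max())
u0=u[0]*np.sign(u[0][2]); t=(p-p.mean(0))@u0; print("foot end",(p.mean(0)+u0*t.min()).round(4),"top",(p.mean(0)+u0*t.max()).round(4))
save(cv2.resize(a[110:290,220:420],None,fx=3.5,fy=3.5),"g3.png")
E
```

```text
clock: 9.2
tcp_pos: [0.6404, -0.0122, 0.2015]
orientation: [2.173, 0.108, -2.166]
contact_force: [-4.1, -0.2, 15.9]
grip_width: 0.0629
t 9.2 tcp [ 0.6404 -0.0122  0.2015] F [-4.1 -0.2 15.9] w 0.0629
[[ 0.004  0.1   -0.995]
 [-0.001 -0.995 -0.1  ]
 [-1.     0.001 -0.004]]
q [ 0.201  0.475 -0.382  1.655  0.199  1.047 -1.713]
271 [ 0.663  -0.0214  0.1437] [[0.33, -0.084, -0.94], [-0.11, 0.986, -0.127], [-0.937, -0.145, -0.317]] z 0.04584550541803467 0.22739509430401228
foot end [ 0.697  -0.0301  0.0471] top [ 0.6333 -0.0139  0.2281]
```

It swivels as intended: 70.6° now, foot at the lip. I continue, pressing a little less.

```bash
python3 -m pendant '[55,2.5,0,9.3,0, 55,4,0,9.7,0, 55,4.8,0,9.5,0, 55,5.4,0,9.2,0, 55,5.9,0,8.8,0, 55,6.4,0,8.5,0, 55,6.9,0,8.1,0, 55,0,0,0,0]'
python3 - <<'E'
from h import *
st(); a,d,c=grab("side"); np.savez("s3.npz",a=a,d=d)
p,px=pinkpts(a,d,c,np.array([.640,-.011,.25]),.14,.045)
p=p[(p[:,1]<.04)&(p[:,1]>-.06)]
u=np.linalg.svd(p-p.mean(0),full_matrices=False)[2]; print(len(p),p.mean(0).round(4),u.round(3).tolist(),"z",p[:,2].min(),p[:,2].max())
save(cv2.resize(a[110:290,220:420],None,fx=3.5,fy=3.5),"g3.png")
E
```

```text
clock: 10.25
tcp_pos: [0.5759, -0.0187, 0.1617]
orientation: [2.167, 0.109, -2.172]
contact_force: [-3.6, 0.2, 4.5]
grip_width: 0.0626
t 10.25 tcp [ 0.5759 -0.0187  0.1617] F [-3.6  0.2  4.5] w 0.0626
[[-0.002  0.101 -0.995]
 [-0.    -0.995 -0.101]
 [-1.    -0.     0.002]]
q [ 0.23   0.422 -0.39   1.841  0.197  0.918 -1.72 ]
303 [ 0.6373 -0.0263  0.1193] [[0.687, -0.018, -0.726], [0.016, -0.999, 0.039], [0.726, 0.039, 0.686]] z 0.04905517431852813 0.22101839494256514
```

View pics/g3.png

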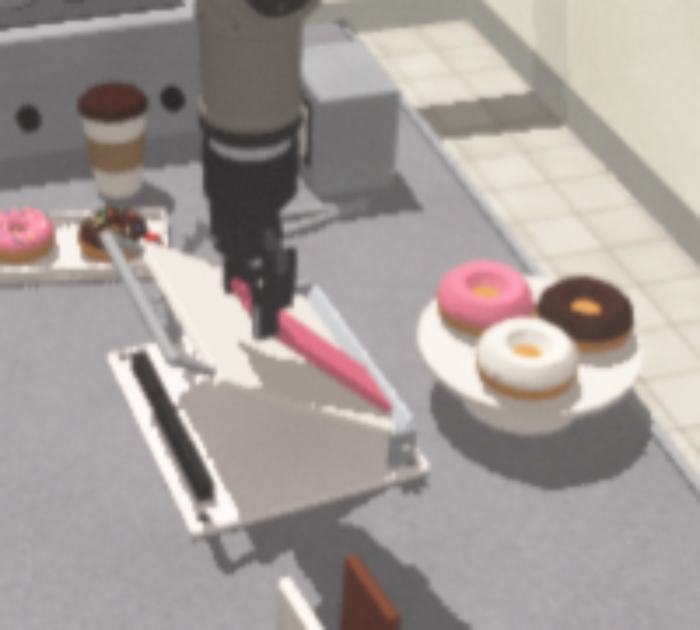

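```bash
python3 -m pendant '[55,7.4,0,7.7,0, 55,7.8,0,7.2,0, 55,7,0,5.8,0, 55,0,0,0,0]'
python3 - <<'E'
from h import *
st(); a,d,c=grab("side"); np.savez("s3.npz",a=a,d=d)
p,px=pinkpts(a,d,c,np.array([.620,-.011,.25]),.14,.045)
p=p[(p[:,1]<.04)&(p[:,1]>-.06)]
u=np.linalg.svd(p-p.mean(0),full_matrices=False)[2]; print(len(p),p.mean(0).round(4),u.round(3).tolist(),"z",p[:,2].min(),p[:,2].max())
E
```

```text
clock: 10.8
tcp_pos: [0.5563, -0.0207, 0.1396]
orientation: [2.169, 0.11, -2.17]
contact_force: [-0.5, -0.1, 0.4]
grip_width: 0.0629
t 10.8 tcp [ 0.5563 -0.0207  0.1396] F [-0.5 -0.1  0.4] w 0.0629
[[-0.001  0.101 -0.995]
 [ 0.    -0.995 -0.101]
 [-1.    -0.     0.001]]
q [ 0.235  0.421 -0.389  1.905  0.206  0.855 -1.729]
409 [ 0.6309 -0.0261  0.1054] [[0.792, 0.052, -0.608], [-0.051, 0.999, 0.019], [0.608, 0.016, 0.794]] z 0.04887344131012905 0.19185510082695312
```

```bash
python3 -m pendant '[55,2,0,1.5,0, 55,1.5,0,1,0, 55,0,0,0,0]'; python3 -m pendant '[63,0,0,0,0, 63.5,0,0,0,0, 64,0,0,0,0, 65,0,0,0,0, 67,0,0,0,0, 72,0,0,0,0, 78,0,0,0,0]'
python3 - <<'E'
from h import *
st(); a,d,c=grab("side"); np.savez("s3.npz",a=a,d=d)
p,px=pinkpts(a,d,c,np.array([.620,-.011,.25]),.14,.045)
p=p[(p[:,1]<.04)&(p[:,1]>-.06)]
u=np.linalg.svd(p-p.mean(0),full_matrices=False)[2]; print(len(p),p.mean(0).round(4),u.round(3).tolist(),"z",p[:,2].min(),p[:,2].max())
E
```

```text
clock: 11.22
tcp_pos: [0.5544, -0.0209, 0.1371]
orientation: [2.17, 0.109, -2.169]
contact_force: [-0.7, 0.1, 2.9]
grip_width: 0.0633
clock: 12.1
tcp_pos: [0.5539, -0.021, 0.1367]
orientation: [2.169, 0.109, -2.17]
contact_force: [0.1, -0.6, -0.5]
grip_width: 0.0783
t 12.1 tcp [ 0.5539 -0.021   0.1367] F [ 0.1 -0.6 -0.5] w 0.0783
[[-0.     0.101 -0.995]
 [-0.    -0.995 -0.101]
 [-1.     0.     0.   ]]
q [ 0.235  0.421 -0.388  1.913  0.208  0.847 -1.731]
451 [ 0.6265 -0.0254  0.1014] [[0.834, 0.059, -0.549], [-0.048, 0.998, 0.036], [0.55, -0.004, 0.835]] z 0.04593449468434152 0.15580808731649343
```

The pink board rests at 0.58 rad on the display face. Now I rise, turn and go to the rail.

```bash
python3 -m pendant '[80,-10,0,0,0, 80,-25,0,0,0, 80,-15,0,0,0.1745, 60,-15,0,0,0.1745, 50,-10,0,0,0.1745, 40,-10,0,0,0.1745, 30,-10,0,0,0.1745, 30,-10,0,0,0.1745, 30,-10,0,0,0.1745, 30,-10,0,0,0.1745, 30,-5,0,0,0.1745, 30,0,20,25,0, 30,0,25,30,0, 30,0,17,19,0, 30,0,0,0,0]'
python3 - <<'E'
from h import *
st(); a,d,c=grab("wrist"); np.savez("s4.npz",a=a,d=d,w=c["world_to_cam"],k=c["mtx"],dd=c["distortion"]); save(a,"w4.png")
E
```

```text
clock: 14.02
tcp_pos: [0.4917, 0.0297, 0.2596]
orientation: [-1.359, 1.115, 1.372]
contact_force: [0.8, 0.1, -0.7]
grip_width: 0.03
t 14.03 tcp [0.4917 0.0297 0.2596] F [ 0.8  0.1 -0.7] w 0.03
[[-0.013 -0.978 -0.21 ]
 [-0.005 -0.21   0.978]
 [-1.     0.014 -0.002]]
q [-0.864  0.176  0.775  1.976 -0.137  1.057 -2.958]
```

View pics/w4.png

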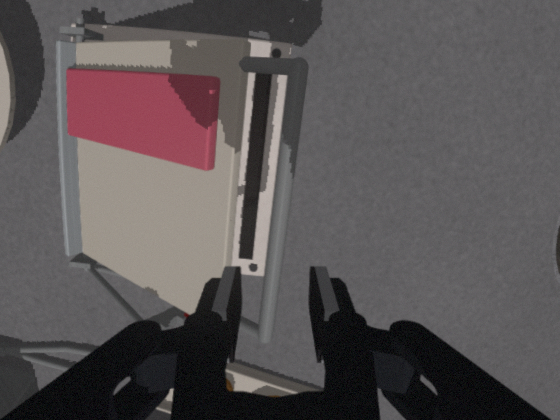

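The turn ran joint 7 to its range. The picture shows the pink board lying with its foot at the lip (68,100). I unwind the other way, about half a turn, which gives the same grasp.

```bash
python3 -m pendant '[30,0,0,0,-0.178, 30,0,0,0,-0.178, 30,0,0,0,-0.178, 30,0,0,0,-0.178, 30,0,0,0,-0.178, 30,0,0,0,-0.178, 30,0,0,0,-0.178, 30,0,0,0,-0.178, 30,0,0,0,-0.178, 30,0,0,0,-0.178, 30,0,0,0,-0.178, 30,0,0,0,-0.178, 30,0,0,0,-0.178, 30,0,0,0,-0.178, 30,0,0,0,-0.178, 30,0,0,0,-0.178, 30,0,0,0,-0.178, 30,0,0,0,0]'
python3 - <<'E'
from h import *
st()
s=np.load("s4.npz"); im,d=s["a"],s["d"]; cal={"mtx":s["k"],"distortion":s["dd"],"world_to_cam":s["w"]}
A,px=pts(d,cal)
k=(px[:,0]>90)&(px[:,0]<320)&(px[:,1]>255)&(px[:,1]<305)&(A[:,2]>.15)&(A[:,2]<.2)&(A[:,0]<.51); Q=A[k]; print("rail",k.sum(),Q.mean(0).round(4),np.percentile(Q[:,2],95),np.polyfit(Q[:,1],Q[:,0],1).round(3))
p,_=pinkpts(im,d,cal,np.array([.62,-.01,.1]),.14,.045); n=np.linalg.svd(p-p.mean(0),full_matrices=False)[2]; print("pink",len(p),p.mean(0).round(4),n.round(3).tolist())
E
```

```text
clock: 16.32
tcp_pos: [0.4933, 0.0243, 0.2597]
orientation: [1.138, 1.253, -1.159]
contact_force: [-0.3, -0.4, -0.3]
grip_width: 0.03
t 16.32 tcp [0.4933 0.0243 0.2597] F [-0.3 -0.4 -0.3] w 0.03
[[-0.012  0.996  0.084]
 [-0.005  0.084 -0.996]
 [-1.    -0.013  0.004]]
q [-0.515  0.153  0.38   1.957 -0.061  1.057 -0.025]
rail 4137 [0.4893 0.017  0.1771] 0.1789955486430369 [-0.096  0.491]
pink 12626 [ 0.6038 -0.0152  0.12  ] [[-0.706, 0.007, 0.708], [-0.483, -0.736, -0.475], [-0.517, 0.677, -0.523]]
```

```bash
python3 -m pendant '[30,20,-4,-21,0, 30,40,0,0,0, 30,30,0,0,0, 30,10,0,0,0, 30,0,0,0,0]' 50; python3 -m pendant '[0,0,0,0,0, 0,0,0,0,0, 0,0,0,0,0, 0,0,0,0,0]'
python3 - <<'E'
from h import *
st()
E
```

```text
clock: 16.95
tcp_pos: [0.4856, 0.0456, 0.1593]
orientation: [1.135, 1.255, -1.158]
contact_force: [0.7, -0.1, -0.5]
grip_width: 0.0301
clock: 17.45
tcp_pos: [0.4854, 0.046, 0.1596]
orientation: [1.133, 1.256, -1.155]
contact_force: [-2.0, -2.4, 4.0]
grip_width: 0.01
t 17.45 tcp [0.4854 0.046  0.1596] F [-2.  -2.4  4. ] w 0.01
[[-0.013  0.996  0.089]
 [-0.006  0.089 -0.996]
 [-1.    -0.013  0.005]]
q [-0.523  0.274  0.352  2.075 -0.123  0.826 -0.01 ]
```

```bash
cat > arc.py <<'E'
import numpy as np,sys
a,b,n=float(sys.argv[1]),float(sys.argv[2]),int(sys.argv[3])
t=np.linspace(a,b,n+1); h=-245*np.cos(t); z=245*np.sin(t)
M=np.array([[-.013,1],[-1,-.013]]) # (h,z) = M (dx,dy)
D=np.linalg.solve(M,np.stack([np.diff(h),np.diff(z)])).T
for d in D: print(d.round(1).tolist(),end=" ")
E
python3 arc.py .59 1.07 12
```

```text
[-8.1, 5.5] [-7.9, 5.8] [-7.6, 6.1] [-7.4, 6.4] [-7.1, 6.7] [-6.8, 7.0] [-6.6, 7.3] [-6.3, 7.5] [-6.0, 7.8] [-5.6, 8.0] [-5.3, 8.2] [-5.0, 8.4]
```

```bash
python3 -m pendant '[0,-8.1,5.5,0,0, 0,-7.9,5.8,0,0, 0,-7.6,6.1,0,0, 0,-7.4,6.4,0,0, 0,-7.1,6.7,0,0, 0,-6.8,7,0,0, 0,0,0,0,0]'
python3 - <<'E'
from h import *
st();
E
```

```text
clock: 18.32
tcp_pos: [0.5231, 0.0497, 0.205]
orientation: [1.133, 1.257, -1.157]
contact_force: [-7.7, -2.8, 8.0]
grip_width: 0.0102
t 18.32 tcp [0.5231 0.0497 0.205 ] F [-7.7 -2.8  8. ] w 0.0102
[[-0.015  0.996  0.089]
 [-0.006  0.089 -0.996]
 [-1.    -0.015  0.004]]
q [-0.518  0.276  0.364  1.948 -0.116  0.953 -0.009]
```

```bash
python3 -m pendant '[0,-7.3,6.7,0,0, 0,-6.3,7.5,0,0, 0,-6,7.8,0,0, 0,-5.6,8,0,0, 0,-5.3,8.2,0,0, 0,-5,8.4,0,0, 0,0,0,0,0]'
python3 - <<'E'
from h import *
st(); a,d,c=grab("side"); save(cv2.resize(a[110:290,220:420],None,fx=3.5,fy=3.5),"g5.png");
E
```

```text
clock: 19.2
tcp_pos: [0.571, 0.0544, 0.241]
orientation: [1.134, 1.256, -1.155]
contact_force: [-9.3, -2.0, 11.3]
grip_width: 0.0098
t 19.2 tcp [0.571  0.0544 0.241 ] F [-9.3 -2.  11.3] w 0.0098
[[-0.012  0.996  0.089]
 [-0.005  0.089 -0.996]
 [-1.    -0.013  0.004]]
q [-0.501  0.318  0.372  1.803 -0.127  1.057  0.007]
```

View pics/g5.png

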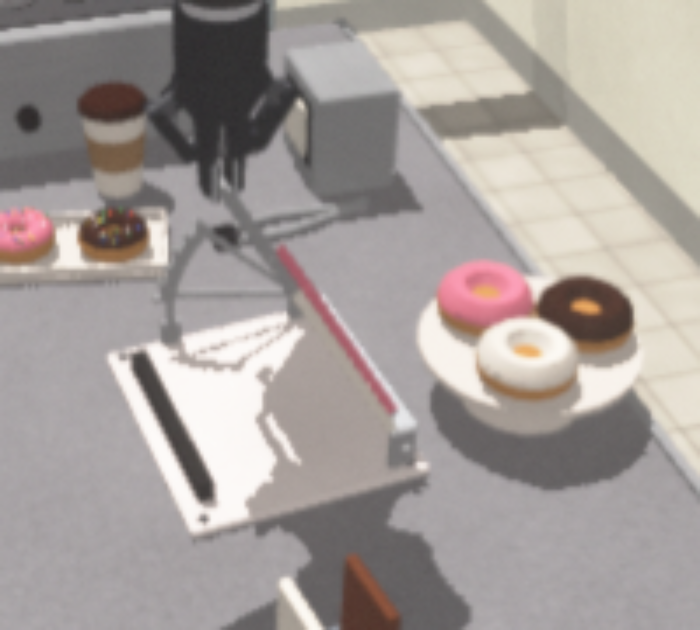

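```bash
python3 -m pendant '[0,-2.4,4.3,0,0, 0,0,0,0,0]'; python3 arc.py 1.09 0 28
```

```text
clock: 19.5
tcp_pos: [0.5752, 0.0548, 0.2435]
orientation: [1.135, 1.256, -1.154]
contact_force: [-9.0, -1.9, 12.7]
grip_width: 0.0098
[4.7, -8.3] [5.0, -8.1] [5.3, -7.9] [5.6, -7.7] [5.9, -7.5] [6.2, -7.2] [6.5, -7.0] [6.7, -6.7] [7.0, -6.5] [7.2, -6.2] [7.5, -5.9] [7.7, -5.6] [7.9, -5.3] [8.1, -5.0] [8.3, -4.7] [8.5, -4.3] [8.6, -4.0] [8.8, -3.7] [8.9, -3.3] [9.1, -3.0] [9.2, -2.6] [9.3, -2.3] [9.3, -1.9] [9.4, -1.5] [9.5, -1.2] [9.5, -0.8] [9.5, -0.4] [9.5, -0.1]
```

```bash
python3 -m pendant '[0,3.6,-8.9,0,0, 0,5,-8.1,0,0, 0,5.3,-7.9,0,0, 0,5.6,-7.7,0,0, 0,5.9,-7.5,0,0, 0,6.2,-7.2,0,0, 0,6.5,-7,0,0, 0,6.7,-6.7,0,0, 0,7,-6.5,0,0, 0,7.2,-6.2,0,0, 0,7.5,-5.9,0,0]'
python3 - <<'E'
from h import *
st(); a,d,c=grab("side"); p,px=pinkpts(a,d,c,np.array([.640,-.011,.25]),.14,.045); p=p[(p[:,1]<.04)&(p[:,1]>-.07)]
u=np.linalg.svd(p-p.mean(0),full_matrices=False)[2]; print(len(p),p.mean(0).round(4),u.round(3).tolist())
E
```

```text
clock: 20.88
tcp_pos: [0.4942, 0.047, 0.1749]
orientation: [1.133, 1.255, -1.155]
contact_force: [3.1, -2.8, -2.4]
grip_width: 0.0098
t 20.88 tcp [0.4942 0.047  0.1749] F [ 3.1 -2.8 -2.4] w 0.0098
[[-0.013  0.996  0.089]
 [-0.006  0.089 -0.996]
 [-1.    -0.013  0.005]]
q [-0.525  0.266  0.357  2.043 -0.116  0.866 -0.014]
499 [ 0.6197 -0.026   0.1135] [[0.796, 0.048, -0.603], [0.014, -0.998, -0.061], [-0.605, 0.04, -0.795]]
```

It passed the upper notches freely, so the pawl is released. I keep lowering.

```bash
python3 -m pendant '[0,7.7,-5.6,0,0, 0,7.9,-5.3,0,0, 0,8.1,-5,0,0, 0,8.3,-4.7,0,0, 0,8.5,-4.3,0,0, 0,8.6,-4,0,0, 0,8.8,-3.7,0,0, 0,8.9,-3.3,0,0, 0,9.1,-3,0,0, 0,9.2,-2.6,0,0, 0,9.3,-2.3,0,0, 0,9.3,-1.9,0,0, 0,9.4,-1.5,0,0, 0,9.0,-1.2,0,0, 0,7,-0.6,0,0]'
python3 - <<'E'
from h import *
st()
E
```

```text
clock: 22.8
tcp_pos: [0.4452, 0.0423, 0.0468]
orientation: [1.135, 1.254, -1.154]
contact_force: [6.3, -3.1, -1.3]
grip_width: 0.0096
t 22.8 tcp [0.4452 0.0423 0.0468] F [ 6.3 -3.1 -1.3] w 0.0096
[[-0.01   0.996  0.089]
 [-0.005  0.088 -0.996]
 [-1.    -0.011  0.005]]
q [-0.469  0.419  0.279  2.236 -0.22   0.523  0.068]
```

```bash
python3 -m pendant '[0,6,0.7,0,0, 0,6,0,0,0, 0,4,0,0,0, 0,2,0,0,0, 0,0,0,0,0]';  python3 -m pendant '[0,2,0,0,0, 0,0,0,0,0]'
```

```text
clock: 23.42
tcp_pos: [0.4448, 0.0422, 0.0305]
orientation: [1.135, 1.256, -1.155]
contact_force: [-3.4, -2.8, 27.6]
grip_width: 0.0097
clock: 23.68
tcp_pos: [0.4447, 0.0423, 0.0298]
orientation: [1.136, 1.257, -1.155]
contact_force: [-7.8, -3.6, 52.3]
grip_width: 0.0097
```

```bash
python3 -m pendant '[0,-2.5,0,0,0, 0,0,0,0,0]'
python3 - <<'E'
from h import *
st(); a,d,c=grab("top"); np.savez("s6.npz",a=a,d=d)
P,px=pts(d,c)
h=(P[:,:2]-[.693,.047])@[.995,.0998]; y=(P[:,:2]-[.693,.047])@[-.0998,.995]
m=(h<-.02)&(h>-.15)&(y>.02)&(y<.1)&(P[:,2]<.15); A=np.c_[h[m],np.ones(m.sum())]; print("face z=k h+c",np.linalg.lstsq(A,P[m][:,2],rcond=None)[0],m.sum())
p,px=pinkpts(a,d,c,np.array([.6,0,.05]),.14,.03); hh=(p[:,:2]-[.693,.047])@[.995,.0998]; yy=(p[:,:2]-[.693,.047])@[-.0998,.995]; k=np.percentile
print("pink",len(p),"h",k(hh,[1,99]),"y",k(yy,[1,99]),"z",p[:,2].mean(),rect(np.c_[hh,yy]),"slope",np.polyfit(hh,p[:,2],1))
E
```

```text
clock: 23.92
tcp_pos: [0.4447, 0.0423, 0.0302]
orientation: [1.134, 1.256, -1.155]
contact_force: [0.4, -3.2, 16.8]
grip_width: 0.01
t 23.93 tcp [0.4447 0.0423 0.0302] F [ 0.4 -3.2 16.8] w 0.01
[[-0.012  0.996  0.089]
 [-0.005  0.089 -0.996]
 [-1.    -0.013  0.004]]
q [-0.452  0.453  0.26   2.241 -0.238  0.486  0.085]
face z=k h+c [-0.00183765  0.04034442] 1321
pink 1537 h [-0.19121173 -0.00589132] y [-0.08552775 -0.02390988] z 0.05067046556860551 (array([-0.10402147, -0.05483749]), (63.142337799072266, 199.21926879882812), 89.84455871582031) slope [-0.00730746  0.04994703]
```

Flat (slope about 0, face z 40 mm). The pink board lies at h −191..−6 mm and y −85..−24 mm. I release the rail and go to the pink board.

```bash
python3 -m pendant '[15,0,0,0,0, 25,0,0,0,0, 30,-10,0,0,0, 30,-35,0,0,0, 30,-45,0,0,0, 50,-20,20,10,0, 60,0,45,22,0, 70,0,45,22,0, 80,0,30,14,0, 80,0,11,5,0.12, 80,0,0,0,0.18, 80,0,0,0,0.18, 80,0,0,0,0.18, 80,0,0,0,0.18, 80,0,0,0,0.18, 80,0,0,0,0.18, 80,0,0,0,0.18, 80,0,0,0,0.18, 80,0,0,0,0]'
python3 - <<'E'
from h import *
o,M=st(); a,d,c=grab("wrist"); np.savez("s7.npz",a=a,d=d,w=c["world_to_cam"])
p,px=pinkpts(a,d,c,np.array([.6,0,.05]),.14,.045); p=p[p[:,2]<.06]; hh=(p[:,:2]-[.693,.047])@[.995,.0998]; yy=(p[:,:2]-[.693,.047])@[-.0998,.995]
print(len(p),np.percentile(hh,[.5,99.5]),np.percentile(yy,[.5,99.5]),rect(np.c_[hh,yy]),p[:,2].mean(),px.min(0),px.max(0))
E
```

```text
clock: 26.35
tcp_pos: [0.602, -0.0162, 0.1377]
orientation: [2.151, 0.105, -2.183]
contact_force: [0.7, 1.0, 0.2]
grip_width: 0.0797
t 26.35 tcp [ 0.602  -0.0162  0.1377] F [0.7 1.  0.2] w 0.0797
[[-0.015  0.102 -0.995]
 [-0.006 -0.995 -0.102]
 [-1.     0.005  0.015]]
q [-0.628  0.58   0.764  1.846 -0.485  0.928 -1.11 ]
25048 [-0.18956736 -0.00367806] [-0.0843801  -0.02173532] (array([-0.09730795, -0.05300648]), (64.08384704589844, 188.96768188476562), 89.82405090332031) 0.050851792710454195 [70  0] [419 559]
```

```bash
python3 -m pendant '[80,25,-1.4,-1.5,0, 80,40,0,0,0, 80,25,0,0,0, 80,9,0,0,0, 80,2.5,0,0,0, 80,0,0,0,0]' 40; python3 -m pendant '[55,0,0,0,0, 55,0,0,0,0, 55,0,0,0,0, 55,0,0,0,0]'
```

```text
clock: 27.15
tcp_pos: [0.6031, -0.0159, 0.0371]
orientation: [2.154, 0.103, -2.181]
contact_force: [-0.2, -0.8, -0.4]
grip_width: 0.0798
clock: 27.65
tcp_pos: [0.6032, -0.0158, 0.0375]
orientation: [2.155, 0.103, -2.181]
contact_force: [-1.2, 1.2, 5.0]
grip_width: 0.0623
```

```bash
python3 -m pendant '[55,-3,0,0,0, 55,-10,0,0,0, 55,-17,0,0,0, 55,-15,0,0,0, 55,0,0,0,0]'
python3 - <<'E'
from h import *
o,M=st(); a,d,c=grab("side")
p,px=pinkpts(a,d,c,np.array([.6,-.015,.05]),.13,.06); p=p[(p[:,1]<.05)&(p[:,2]<.13)]
u=np.linalg.svd(p-p.mean(0),full_matrices=False)[2]; print(len(p),p.mean(0).round(4),u.round(3).tolist(),np.percentile(p,[1,99],axis=0))
E
```

```text
clock: 28.28
tcp_pos: [0.6043, -0.0155, 0.083]
orientation: [2.156, 0.103, -2.179]
contact_force: [0.8, 0.7, -2.0]
grip_width: 0.0627
t 28.27 tcp [ 0.6043 -0.0155  0.083 ] F [ 0.8  0.7 -2. ] w 0.0627
[[-0.01   0.1   -0.995]
 [-0.006 -0.995 -0.1  ]
 [-1.     0.005  0.011]]
q [-0.584  0.65   0.704  1.875 -0.551  0.832 -1.064]
707 [ 0.5961 -0.0243  0.0971] [[-0.996, -0.09, -0.001], [-0.09, 0.995, 0.033], [0.002, -0.033, 0.999]] [[ 0.50958465 -0.05617187  0.0898631 ]
 [ 0.6950093   0.01623595  0.10078868]]
```

It is held level, with a weight of about 2 N. Now the quarter turn and the move to centre.

```bash
python3 -m pendant '[55,0,0,0,-0.08, 55,0,0,0,-0.15, 55,0,0,0,-0.15, 55,0,0,0,-0.15, 55,0,0,0,-0.15, 55,0,0,0,-0.15, 55,0,0,0,-0.15, 55,0,0,0,-0.15, 55,0,0,0,-0.15, 55,0,0,0,-0.15, 55,0,0,0,-0.14, 55,0,7,-10,0, 55,0,14,-18,0, 55,0,13,-17,0, 55,0,7,-9,0, 55,0,0,0,0]'
python3 - <<'E'
from h import *
o,M=st()
for cam in ("side","top"):
    a,d,c=grab(cam)
    p,px=pinkpts(a,d,c,np.array([.64,.04,.05]),.12,.06); p=p[(p[:,2]<.13)]
    hh=(p[:,:2]-[.693,.047])@[.995,.0998]; yy=(p[:,:2]-[.693,.047])@[-.0998,.995]
    print(cam,len(p),rect(np.c_[hh,yy]),np.percentile(hh,[1,99]),np.percentile(yy,[1,99]),"z slopes",np.linalg.lstsq(np.c_[hh,yy,np.ones(len(hh))],p[:,2],rcond=None)[0].round(3))
    if cam=="side": save(cv2.resize(a[110:290,220:420],None,fx=3.5,fy=3.5),"g8.png")
E
```

```text
clock: 30.32
tcp_pos: [0.639, 0.044, 0.0801]
orientation: [1.124, 1.262, -1.147]
contact_force: [-0.6, -0.2, -1.9]
grip_width: 0.0624
t 30.32 tcp [0.639  0.044  0.0801] F [-0.6 -0.2 -1.9] w 0.0624
[[-0.013  0.995  0.101]
 [-0.006  0.101 -0.995]
 [-1.    -0.014  0.004]]
q [-0.373  0.61   0.286  1.764 -0.219  0.814  0.118]
side 589 (array([-0.05384201, -0.00137324]), (194.50808715820312, 63.22258758544922), 87.96161651611328) [-0.08592432 -0.02436381] [-0.09697127  0.0752317 ] z slopes [-0.03   0.021  0.093]
top 528 (array([-0.05580602, -0.00232593]), (61.979976654052734, 189.28073120117188), 0.06563609838485718) [-0.08630263 -0.02600951] [-0.09567934  0.09134617] z slopes [-0.024  0.007  0.091]
```

View pics/g8.png

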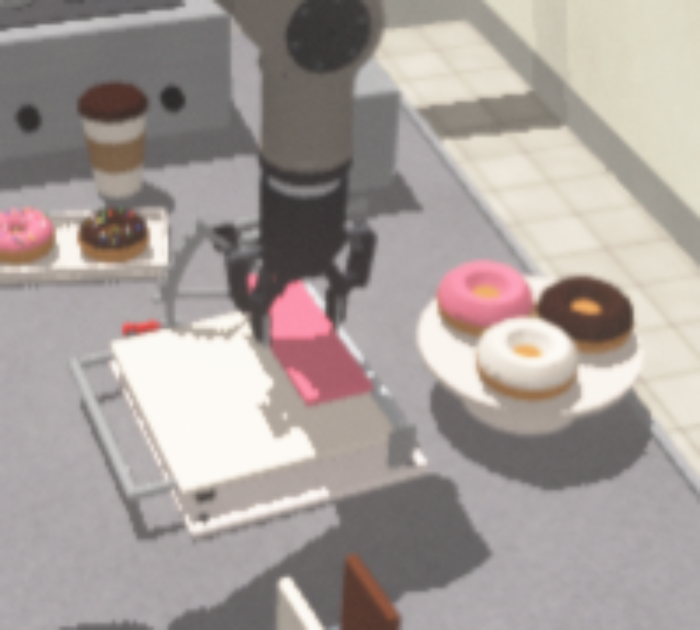

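```bash
python3 -m pendant '[55,8,0,-1.7,0, 55,14,0,0,0, 55,11,0,0,0, 55,5,0,0,0, 55,2,0,0,0, 55,0,0,0,0]'; python3 -m pendant '[55,1.5,0,0,0, 55,0,0,0,0]'
```

```text
clock: 31.18
tcp_pos: [0.638, 0.0437, 0.0404]
orientation: [1.126, 1.26, -1.148]
contact_force: [-0.0, 0.1, -1.0]
grip_width: 0.0626
clock: 31.42
tcp_pos: [0.6379, 0.0438, 0.039]
orientation: [1.126, 1.26, -1.148]
contact_force: [1.1, -0.0, -2.6]
grip_width: 0.0628
```

```bash
python3 -m pendant '[55,1.5,0,-1,0, 55,0,0,0,0]'; python3 -m pendant '[55,1,0,0,0, 55,0,0,0,0]'
```

```text
clock: 31.68
tcp_pos: [0.6381, 0.0442, 0.0381]
orientation: [1.126, 1.26, -1.148]
contact_force: [-2.3, -2.2, 3.5]
grip_width: 0.0626
clock: 31.92
tcp_pos: [0.6381, 0.0442, 0.038]
orientation: [1.126, 1.26, -1.148]
contact_force: [-5.2, -1.3, 12.2]
grip_width: 0.0623
```

```bash
python3 -m pendant '[63,-0.7,0,0,0, 65,0,0,0,0, 68,0,0,0,0, 70,0,0,0,0, 70,0,0,0,0, 70,-5,0,0,0, 70,-15,0,0,0, 70,-35,0,0,0, 70,-45,0,0,0, 70,-45,0,0,0, 70,0,-40,0,0, 70,0,-40,0,0, 70,0,0,0,0]'
python3 - <<'E'
from h import *
o,M=st()
for cam in ("top","wrist"):
    a,d,c=grab(cam); P,_=pts(d,c)
    p,px=pinkpts(a,d,c,np.array([.64,.04,.05]),.12,.04); p=p[(p[:,2]<.07)]
    hh=(p[:,:2]-[.693,.047])@[.995,.0998]; yy=(p[:,:2]-[.693,.047])@[-.0998,.995]
    print(cam,len(p),rect(np.c_[hh,yy]),np.percentile(hh,[1,99]),np.percentile(yy,[1,99]),"z",np.linalg.lstsq(np.c_[hh,yy,np.ones(len(hh))],p[:,2],rcond=None)[0].round(4))
    H=(P[:,:2]-[.693,.047])@[.995,.0998]; Y=(P[:,:2]-[.693,.047])@[-.0998,.995]
    k=(H>-.01)&(H<.02)&(abs(Y)<.1)&(P[:,2]>.05)&(P[:,2]<.07); print("lip top h",np.percentile(H[k],[2,50,98]).round(4),k.sum())
    f=(H<-.1)&(H>-.19)&(abs(Y)<.09)&(P[:,2]<.07); print("face",np.polyfit(H[f],P[f][:,2],1).round(4))
    f=(abs(P[:,2]-.041)<.006)&(H<-.1)&(H>-.19)&(abs(Y)<.125); print("face y range",np.percentile(Y[f],[.5,99.5]).round(4))
    if cam=="top": save(cv2.resize(a[60:300,60:500],None,fx=1.8,fy=1.8),"final.png")
E
```

```text
clock: 33.55
tcp_pos: [0.5577, 0.0371, 0.1843]
orientation: [1.127, 1.261, -1.149]
contact_force: [-0.6, 0.6, -0.2]
grip_width: 0.0702
t 33.55 tcp [0.5577 0.0371 0.1843] F [-0.6  0.6 -0.2] w 0.0702
[[-0.014  0.995  0.098]
 [-0.005  0.098 -0.995]
 [-1.    -0.014  0.004]]
q [-0.447  0.356  0.336  1.892 -0.14   0.932  0.053]
top 332 (array([-0.05367535, -0.00018185]), (189.5697479248047, 62.95914840698242), 88.38147735595703) [-0.0866805  -0.02642005] [-0.09447988  0.09403368] z [ 0.0046 -0.0071  0.0501]
lip top h [-0.005  -0.0012  0.0035] 219
face [-0.0012  0.0407]
face y range [-0.1114  0.1233]
wrist 16658 (array([-0.05374715, -0.00161494]), (195.72491455078125, 67.46023559570312), 89.7825698852539) [-0.08690216 -0.02458584] [-0.08608269  0.09465302] z [0.0044 0.     0.051 ]
lip top h [-0.0033 -0.0007  0.0044] 2948
face [-0.      0.0409]
face y range [-0.1072  0.1236]
```

View pics/final.png

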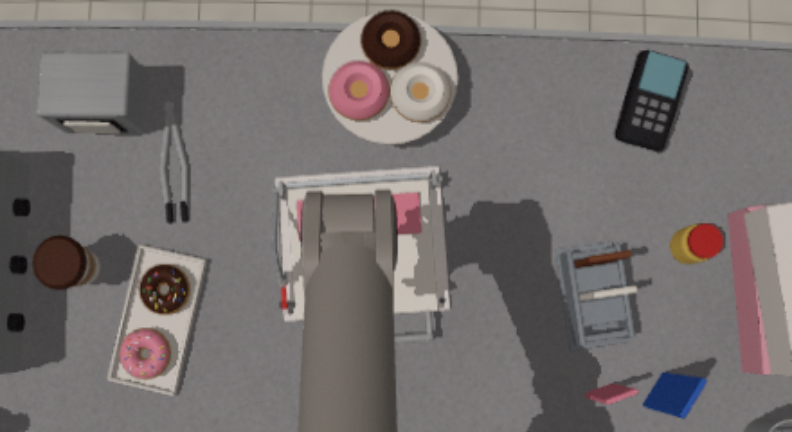

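The top view shows the pink board lying crosswise just behind the lip, with the other things in place. I hand in.

```bash
python3 -c "
from bench import r
print(r.hand_in())"
```

```text
the job is handed in; nothing more can be done
None
```

The job is done and handed in at 33.6 s on the clock (limit 67 s). The pink board now lies flat and crosswise on the lowered display board.

1. **Pink board onto the display:** I gripped it by its side edges and slid it up out of the rack. With its foot behind the far lip, I let it swivel in the fingers and released it on the −y half. The last 10 mm or so at its top end was let down by opening the fingers, not held. It then lay at 0.58 rad, the same tilt as the display.
2. **Display board:** I pinched the rail and raised the board to about 1.09 rad. I lowered it held all the way; it passed the upper notches freely, so the pawl was free.
3. **Second grasp:** I took the pink board at its middle, lifted it level, turned it a quarter turn, set it down under contact and let go.

**Last checks:**

| Check | Result |
|---|---|
| Display face | flat, 41 mm over the counter |
| Pink board | flat on the face, top at 50–51 mm |
| Gap to the lip | about 22 mm (limit 30 mm) |
| Centring | 0.2 mm off by the top camera, 1.6 mm by the wrist camera |
| Parallel to the lip | 0.2° off by the wrist camera, 1.6° by the coarser, partly covered top view |
| Other things on the counter | undisturbed in the last top view |
| Gripper | clear, touching nothing |

**What went less well:**
- The first turn towards the rail brought joint 7 almost to its limit (−2.958 of −2.96), so I unwound it the other way.
- When the display reached flat, I pressed the rail down with about 52 N at the wrist for a moment, then backed off. That is below the 120 N wrist limit and was at the fingers, not the gripper's body.
- I inferred the pawl's release from the free lowering and did not measure its angle.

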